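# Gauge a machined bar on the comparator stand

### The job

Lay the plain rectangular bar flat on the base of the comparator stand with its middle under the gauge's plunger, and let go of it. Then lower the gauge by its side handle until its foot bears on the bar and the sprung plunger is pushed in by about 4 mm, gently, without running it to its stop. Leave the gauge reading so, and leave everything else where it is.

Things in the scene. Friction and masses are not known exactly. Their poses are not given: they have to be found in the camera images.
- bar: plain rectangular aluminium bar, 120 (x, long) x 30 (y) x 34 mm (z), loose, about 0.3 kg, lying flat on the granite; origin at the centre of its underside, z up. The other two aluminium blanks are a low stepped block and a thin strip; the three can lie in each other's places
- bar_top (a point): centre of the bar's top face, 34 mm above its underside
- stand: fixed comparator stand; origin on the plunger's vertical axis at the underside of the base, x runs from there to the column, z up. Base plate: 30 mm thick, x from -95 to +115, y from -75 to +75 mm, flat on top. Column: 44 mm square at x = +85, 372 mm high. The gauge head overhangs the base and slides up and down the column
- base_top (a point): point of the base's top face straight below the plunger, 30 mm above the stand's origin; the bar is to lie here
- gauge_axis (a point): point on the plunger's axis at the underside of the gauge head, a box from 45 mm in front of it (-x of the stand) to 26 mm behind, 28 mm to either side, 70 mm high; moves with it. Below it hang a stem and the plunger with a 20 mm round foot, whose face is 45 to 60 mm under this point when free: the stem is clamped at an unknown length, so find the foot by touch, reading or eye
- carriage (a joint): how far the gauge head has been slid down the column (m): at 0, the top, its underside is 200 mm above the stand's origin; it starts between 0 and 0.03 and can go to 0.12. Friction (some 10 N) holds it where it is left. A neck joins it to a sleeve, 74 mm wide, on the column
- handle_grip (a point): point to grip on the gauge head's side handle: a horizontal steel rod of 14 mm diameter pointing along the stand's +y from the head's side, 28 to 133 mm from the plunger's axis, with a 26 mm ball on its end; this point is on the rod's axis, 100 mm from the plunger's axis and 40 mm above the head's underside
- plunger (a joint): the gauge's reading: how far the sprung plunger is pushed up into the stem (m), 0 when free, its stop at 0.012. It yields at 2.4 N and needs 0.4 N more per mm
- step_block: low stepped aluminium block, 120 x 34 mm, 16 mm high with a 34 mm high step on one end; loose bystander
- strip: thin aluminium strip, 150 x 40 x 10 mm; loose bystander
- clear_block: small open tray of clear plastic, 80 x 55 x 35 mm; loose bystander
- sample_stage: black stage 110 x 110 x 30 mm carrying a brass disc, 52 mm high in all; loose bystander
- driver: screwdriver lying on the slab; loose bystander
- spanner: spanner lying on the slab; loose bystander
Mind the look-alikes: they are no part of the job. What is shaped like the bar but brown or turquoise is not meant.

How it is judged:
On the way:
1. the bar lies flat on the stand's base, released, its middle within 15 mm of the plunger's axis, the plunger still free (horizontal distance between bar_top and gauge_axis below 0.015 m and angle between bar's own z axis and vertical below 0.05 rad and z of bar_top in the frame of stand between 0.06 and 0.068 m and contact force between the fingers and bar below 0.1 N and linear speed of bar below 0.01 m/s and value of joint plunger below 0.001 m), for 0.2 s.
At the end, for the whole second after the job is handed in: the bar lies flat and at rest on the stand's base with the middle of its top within 15 mm of the plunger's axis, and the plunger, bearing on it, is pushed in by 2 to 6 mm (horizontal distance between bar_top and gauge_axis below 0.015 m and angle between bar's own z axis and vertical below 0.05 rad and z of bar_top in the frame of stand between 0.06 and 0.068 m and value of joint plunger between 0.002 and 0.006 m and linear speed of bar below 0.01 m/s); the robot touches nothing.
It fails at once if the plunger is run to its stop (pushed in more than 10 mm) (value of joint plunger above 0.01 m).
It fails at once if a bystander (the stepped block, the flat strip, the clear tray, the sample stage, the screwdriver, the spanner) is shifted by more than 20 mm (distance of any of step_block, strip, clear_block, sample_stage, driver, spanner from where it was at the start of the episode above 0.02 m).
It also fails if it takes over 64 s, if anything falls off the work surface, if the arm or the gripper's body presses on something with over 40 N, if the wrist force passes 120 N, or if a joint passes its speed limit or range.

### The arm

A 6-joint arm with a two-finger parallel gripper is mounted at the origin on the work surface. World frame = base frame: x ahead of the robot, y to its left, z up, the work surface at z = 0. Lengths are in m, angles in rad, forces in N, time in s.
With the tool pointing down it reaches from about 0.4 to 0.925 m from the base axis. Payload 12.5 kg.
Tool frame: the origin (TCP) lies on the mounting face of the last link; the fingertips stand 190 mm ahead of it and the grasp point (between the pads) lies 171 mm ahead of it; z points along the fingers, y is the line along which they close (so a half turn about z gives the same grasp; the last joint's range is limited). The gripper opens to 95 mm and grips with 3 to 60 N. Pads are 20 mm wide; open, the fingers measure 119 mm over their backs; the gripper's body (75 mm by 180 mm) begins 59 mm behind the grasp point.
Start: joints at [1.1, 0.491, 1.559, -0, 1.092, -0.106], TCP at [0.223, 0.584, 0.405] pointing down, gripper open.
Joint ranges: [-3.1, 3.1], [-0.84, 2.19], [0.05, 2.79], [-1.13, 4.28], [0.06, 2.93], [-2.69, 2.69]. Speed limits (rad/s): [2.22, 2.22, 2.79, 3.14, 3.14, 3.14].

### API

Orientations are given as a unit quaternion [w, x, y, z].
In Python, from workcell import manip, viewer gives the robot as it stands.
- The arm moves only by the shell command python3 -m handwheel 'ROWS'. ROWS is JSON, a list of rows, each an object with "xyz": the shift along the tool's x, y, z as a fraction of full scale, a list of three; "delta_rot": the turn, a rotation vector about the tool's x, y, z as a fraction of full scale, a list of three; "claw": the closure, from -1 (fully open) to 1 (shut). A call has 1 to 5 rows; each row is the pose to reach, as a shift and turn from the pose commanded when the call began, along the tool's axes at that moment; what a row does not reach only later rows make up. Full scale, the value 1, is 10 cm for a shift and pi/2 rad for a turn. A row lasts 1/12 s, in which the tool goes at most 41.7 mm and 7.16 degrees, less where a joint would pass 70% of its speed; a pose out of reach is approached as far as the arm can. A call with a number of a shift or a turn outside -1 to 1 is refused whole. A call with a gripper value outside its range is refused whole. The fingers move at their own pace and stop on an object; the grip force is fixed at half the most. Time passes only in rows, so rows that repeat a pose let the fingers close. It gives the time, the measured TCP pose, the force, the opening and the grip force at its end, in the units of the state.
- manip.sense(): the state, without advancing time (a new reading comes with each control period).
- viewer.grab_frame(name): name is "scene" or "top" or "wrist"; returns (picture, depth): 420x560x3 uint8, red, green, blue; 420x560 float32, m along the optical axis (not along the pixel's ray), 0 where there is no reading.
- viewer.camera_params(name): a dict with "intrinsics" (3x3 intrinsics, pixels), "xyz" and "rotation" of the camera in the world. Camera axes: x right, y up, looking along -z (the intrinsics and any distortion apply to the point x, -y, -z); pixel columns grow to the right and rows downward; lengths in m; the calibration is good to about 2 mm. A picture is of the moment at which its call begins: read the wrist's pose just before it. camera_params takes no time and is no camera call; for the wrist camera it gives the pose at the moment of the call.
- manip.finish_job(): hands the job in; it is judged then, once.
The state is a dict: "t": time; "joint_pos": joint angles; "joint_vel": joint speeds; "tau": joint torques, N m; "position": TCP position; "ee_rot": TCP orientation; "force": force on the tool from outside, world axes, zero at the start; "torque": the same for the moment, N m; "opening": finger opening in m; "grip_force": force on a finger pad.
Only numpy, scipy, OpenCV 4.12 (cv2) and the standard library are available. Lean on these libraries where they do the work, as an engineer would, in place of code of your own. Each camera call takes 0.05 s, during which the arm holds its last target. There are 200 camera calls.

## Working session

There is one attempt and no reset: what is moved stays moved. The work goes in short steps, Python scripts to look and compute and a shell command to move; the robot and the scene stay as the last step left them, time stands still between calls to the robot, and variables do not carry over. Pictures are saved under pics/ and viewed, at most 10 in all, crops included, and the job is handed in when it is done.

```bash
ls; mkdir -p pics
cat > h.py <<'E'
import numpy as np, cv2
from workcell import manip, viewer
from scipy.spatial.transform import Rotation as R
def cloud(name):
    p=viewer.camera_params(name); im,d=viewer.grab_frame(name)
    K=np.array(p["intrinsics"]); 
    r=np.array(p["rotation"]); r=r if r.shape==(3,3) else R.from_quat(r,scalar_first=True).as_matrix()
    v,u=np.mgrid[:d.shape[0],:d.shape[1]]
    c=np.stack([(u-K[0,2])/K[0,0]*d,-(v-K[1,2])/K[1,1]*d,-d],-1)
    return im,d,c@r.T+np.array(p["xyz"]),p
def tool():
    s=manip.sense(); return s,R.from_quat(s["ee_rot"],scalar_first=True).as_matrix()
E
python3 - <<'E'
from h import *
for n in("top","scene"):
    im,d,P,p=cloud(n); np.savez(n+".npz",im=im,d=d,P=P)
    cv2.imwrite(f"pics/{n}.png",cv2.resize(im[:,:,::-1],(800,600)))
    print({k:np.round(v,4).tolist() if not isinstance(v,str) else v for k,v in p.items()})
s,r=tool();print(s);print(r.round(3))
E
```

```text
pics
{'intrinsics': [[499.6278, 0.0, 280.8468], [0.0, 499.6278, 205.7852], [0.0, 0.0, 1.0]], 'xyz': [0.2129, 0.0141, 1.6189], 'rotation': [0.7129, 0.0578, -0.057, -0.6966]}
{'intrinsics': [[425.7978, 0.0, 278.6279], [0.0, 425.7978, 204.9132], [0.0, 0.0, 1.0]], 'xyz': [1.0455, -0.2305, 0.9465], 'rotation': [0.7765, 0.2816, 0.1896, 0.5309]}
{'t': 0.1, 'joint_pos': array([ 1.10040123e+00,  4.91464104e-01,  1.55938906e+00, -1.62908565e-05,
        1.09171119e+00, -1.05649860e-01]), 'joint_vel': array([-0.00018547, -0.00197747, -0.00093801,  0.00078081, -0.00165502,
       -0.00205503]), 'tau': array([ 3.40554674e-03, -6.13625908e+01, -2.58612281e+01,  6.94249361e-02,
        4.69224597e-02, -3.30317380e-05]), 'position': array([0.22293755, 0.58384924, 0.40424176]), 'ee_rot': array([-1.31079081e-04,  1.81359634e-01,  9.83416721e-01, -4.67886028e-04]), 'force': array([ 0.271918  , -1.37170657, -0.58133517]), 'torque': array([-0.05419057, -0.00710563,  0.01979989]), 'grip_force': 0.0, 'opening': 0.09523885434727532}
[[-0.934  0.357 -0.   ]
 [ 0.357  0.934 -0.001]
 [ 0.    -0.001 -1.   ]]
```

View pics/top.png

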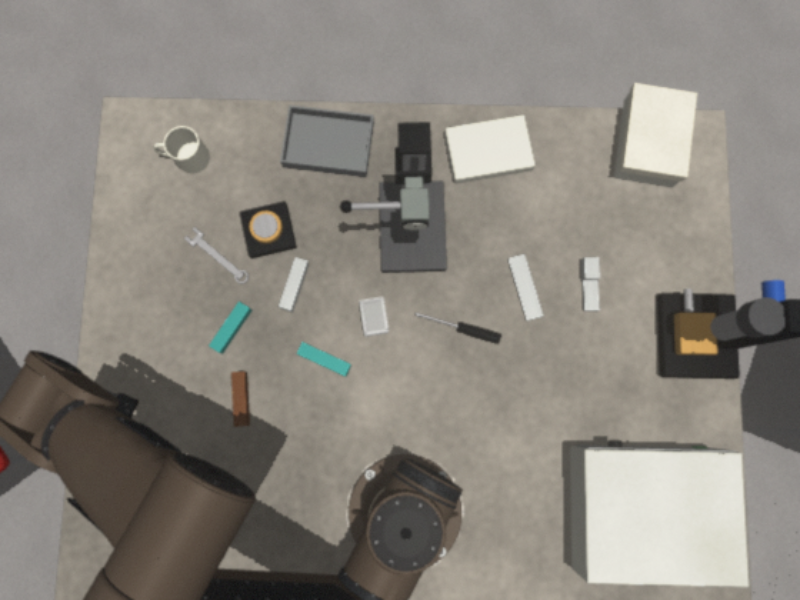

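View pics/scene.png

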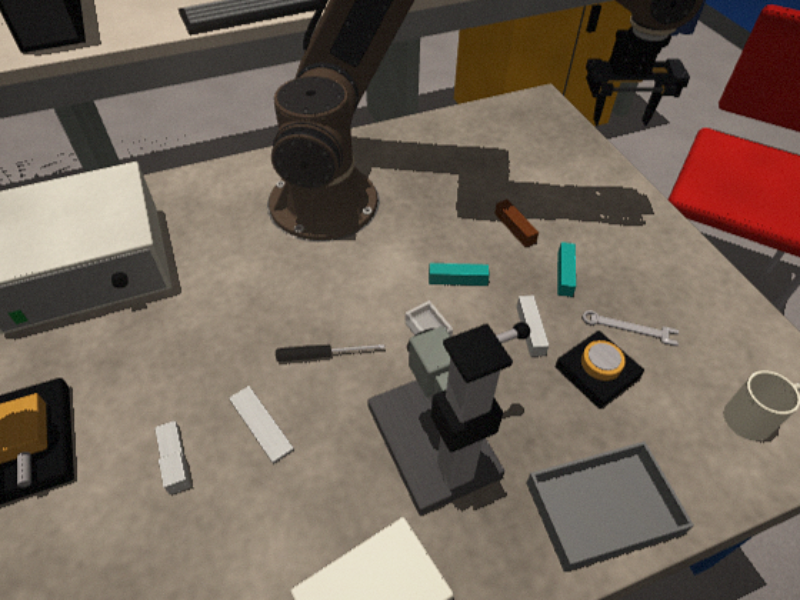

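The top view shows the bar at about (293,284), the strip at (525,287) and the stepped block at (592,284). The stand's base is around (413,225), with the head at (415,203) and the handle ball at (346,206). Next I measure them from depth.

Run:
```python
import numpy as np, cv2
for n in("top","scene"):
    z=np.load(n+".npz"); P=z["P"];im=z["im"]
    np.set_printoptions(precision=4,suppress=True)
    def rect(name,m,scale=1000):
        q=P[m]
        if len(q)<10: print(name,len(q));return
        c,s,a=cv2.minAreaRect((q[:,:2]*scale).astype(np.float32)); print(n,name,len(q),"c",np.array(c),"s",np.array(s),"a",round(a,2),"z",np.median(q[:,2]), "mean",q.mean(0))
    X,Y,Z=P[...,0],P[...,1],P[...,2]
    if n=="top":
        a=P[199,205];h=P[143,290];print("bar px",a,"head px",h,"ball",P[144,242], "base",P[180,270],"slab",P[215,320])
        print("strip",P[200,368],"step",P[186,414],P[207,414]); C=a;H=h;np.save("CH.npy",[a,h])
    C,H=np.load("CH.npy")
    near=np.hypot(X-C[0],Y-C[1])<.085
    br=im.min(-1)>110
    rect("bar",near&(Z>.025)&(Z<.045))
    st=(abs(X-H[0])<.2)&(abs(Y-H[1])<.16)
    rect("base",st&(Z>.024)&(Z<.036)&(im.max(-1)<90))
    hist=np.histogram(Z[st&(Z>.05)],bins=np.arange(.05,.42,.01)); print([(round(b,2),int(c)) for b,c in zip(hist[1],hist[0]) if c>8])
    rect("headtop",st&(Z>.235)&(Z<.30))
    rect("coltop",st&(Z>.36)&(Z<.39))
    rect("rod",st&(Z>.18)&(Z<.27)&(Y>H[1]+.045))
    rect("ball",st&(Z>.18)&(Z<.27)&(Y>H[1]+.12))
```

```text
bar px [0.4886 0.263  0.0384] head px [ 0.6159 -0.0034  0.2581] ball [0.6163 0.1336 0.2362] base [0.5572 0.0561 0.0317] slab [ 0.4508 -0.1098  0.0002]
strip [ 0.5027 -0.2656  0.0094] step [ 0.5474 -0.4101  0.0353] [ 0.482  -0.4142  0.0148]
top bar 358 c [492.7195 265.9615] s [ 32.2213 119.7642] a 74.35 z 0.03407193522602581 mean [0.4922 0.2652 0.034 ]
top base 605 c [649.0066  40.1113] s [256.4628 196.9906] a 7.59 z 0.029711937906629515 mean [0.6444 0.0347 0.0298]
[(np.float64(0.19), 12), (np.float64(0.2), 19), (np.float64(0.21), 29), (np.float64(0.22), 127), (np.float64(0.23), 223), (np.float64(0.24), 275), (np.float64(0.25), 505), (np.float64(0.26), 27), (np.float64(0.27), 19), (np.float64(0.28), 20), (np.float64(0.29), 20), (np.float64(0.3), 21), (np.float64(0.31), 18), (np.float64(0.32), 28), (np.float64(0.33), 21), (np.float64(0.36), 150), (np.float64(0.37), 361)]
top headtop 961 c [664.8263  43.6918] s [174.6036 151.104 ] a 77.75 z 0.2517960098371608 mean [0.6483 0.0049 0.2523]
top coltop 511 c [710.9001   2.0449] s [61.8915 60.1444] a 2.73 z 0.37146348833311915 mean [0.7097 0.
[... 976 characters left out ...]
, 96), (np.float64(0.28), 94), (np.float64(0.29), 100), (np.float64(0.3), 96), (np.float64(0.31), 113), (np.float64(0.32), 105), (np.float64(0.33), 109), (np.float64(0.34), 57), (np.float64(0.36), 116), (np.float64(0.37), 1111)]
scene headtop 1947 c [667.3819  50.6163] s [177.2943 162.5299] a 87.63 z 0.25396597684470423 mean [ 0.6814 -0.0093  0.2562]
scene coltop 1227 c [713.0387  -1.365 ] s [61.1322 59.9605] a 2.51 z 0.3724605553604615 mean [ 0.7159 -0.003   0.372 ]
scene rod 197 c [623.9249 117.1446] s [24.3375 52.4838] a 11.98 z 0.23224008917919814 mean [0.6242 0.1194 0.2322]
scene ball 122 c [622.4423 129.4042] s [24.4028 24.9757] a 29.89 z 0.23354769875048437 mean [0.6241 0.129  0.2329]
```

```bash
cat >> h.py <<'E'
def plan(g,ydir,tilt,back=0.):
    """move so grasp point is at g (then backed off along tool z); ydir=deg of closing axis in world, tilt=deg forward of vertical"""
    s,r=tool(); a=np.radians(ydir); t=np.radians(tilt)
    y=np.array([np.cos(a),np.sin(a),0]); f=np.array([y[1],-y[0],0])   # f: forward
    z=np.sin(t)*f-np.cos(t)*np.array([0,0,1.]); Rt=np.c_[np.cross(y,z),y,z]
    p=np.array(g)-z*(.171+back)
    d=r.T@(p-s["position"]); w=R.from_matrix(r.T@Rt).as_rotvec()
    print("tcp target",p.round(4),"xyz",(d/.1).round(3),"rot",(w/(np.pi/2)).round(3),"| t",round(s["t"],2),"grip",round(s["opening"],4),round(s["grip_force"],1),"F",np.round(s["force"],1))
E
python3 - <<'E'
from h import *
plan([.466,.272,.025],74.3,35,.1)
np.set_printoptions(precision=4,suppress=True)
for n,H in(("top",.2525),("scene",.2535)):
    z=np.load(n+".npz"); P=z["P"]
    X,Y,Z=P[...,0],P[...,1],P[...,2]
    m=(abs(Z-H)<.004)&(abs(X-.63)<.06)&(abs(Y)<.045)
    c,s,a=cv2.minAreaRect((P[m][:,:2]*1000).astype(np.float32)); print(n,m.sum(),c,s,a)
    for lo in np.arange(.56,.68,.01):
        k=m&(X>=lo)&(X<lo+.01)
        if k.sum()>3: print(round(lo,2),k.sum(),Y[k].min(),Y[k].max(),np.median(Z[k]))
    # base edges
    for x in(.56,.58,.60,.66):
        k=(abs(X-x)<.004)&(abs(Y)<.11)&(Z>.022)&(Z<.04); 
        if k.any():print("base y",x,Y[k].min(),Y[k].max())
    for y in(-.04,-.06,.05,.06):
        k=(abs(Y-y)<.004)&(abs(X-.63)<.14)&(Z>.022)&(Z<.04); print("base x",y,X[k].min() if k.any() else 0,X[k].max() if k.any() else 0)
E
```

```text
tcp target [0.3164 0.3141 0.247 ] xyz [-1.835 -2.186  1.574] rot [-0.018 -0.389 -0.056] | t 0.1 grip 0.0952 0.0 F [ 0.3 -1.4 -0.6]
top 374 (636.0931396484375, 0.4701690673828125) (107.12495422363281, 68.61197662353516) 0.20702111721038818
0.58 20 -0.023832347849918115 0.021272919133262517 0.25165886333834997
0.59 49 -0.029416233304442246 0.024294857643005117 0.25379899871131206
0.6 47 -0.02930999342407861 0.02456623905918056 0.2536124084554259
0.61 41 -0.029118496215115013 0.024726344587034543 0.25367344362888566
0.62 51 -0.02891077036053059 0.025017938172127677 0.25336545609687855
0.63 51 -0.02885477764910577 0.025302020304538684 0.2539639092275179
0.64 53 -0.02856115605728089 0.025539642057995644 0.2537044733956111
0.65 4 -0.022718363570000812 0.0141699807565742 0.25068216272868826
base y 0.56 -0.07703163474015885 0.06929047138927187
base y 0.58 -0.07724127791453762 0.06982678899825459
base y 0.6 -0.07673317943839851 0.07050583258581598
base y 0.66 -0.07256204359423597 0.07201469451658514
base x -0.04 0.5331432581078198 0.7386512285873852
base x -0.06 0.5337372541179624 0.744835590
[... 487 characters left out ...]
167
0.62 84 -0.033626566494290994 0.004120349337061069 0.25567525313746126
0.63 84 -0.033264718656730335 0.00540301797767026 0.2556724863914141
0.64 80 -0.032761437660345644 0.004714779235699129 0.25543614078536764
0.65 52 -0.031823213423584795 0.0006986058569709297 0.25372803060835125
base y 0.56 -0.08370784542655774 0.008565009973083515
base y 0.58 -0.08350931911611803 0.011772401344109756
base y 0.6 -0.08219488250554344 0.0067709874444478735
base y 0.66 -0.07861578162174529 -0.0034967005016508512
base x -0.04 0.532152852786 0.7443032821602786
base x -0.06 0.5364795761339808 0.7458740805635877
base x 0.05 0.6940654470874177 0.739781499589073
base x 0.06 0.6839419489917173 0.739722530666898
```

```bash
python3 -m handwheel '[{"xyz":[-0.3,-0.3,0],"delta_rot":[0,0,0],"claw":-1},{"xyz":[-0.6,-0.6,0],"delta_rot":[0,0,0],"claw":-1},{"xyz":[-0.9,-0.9,0.1],"delta_rot":[0,0,0],"claw":-1},{"xyz":[-0.95,-1,0.3],"delta_rot":[0,0,0],"claw":-1},{"xyz":[-0.95,-1,0.4],"delta_rot":[0,0,0],"claw":-1}]'
python3 -m handwheel '[{"xyz":[-0.3,-0.3,0],"delta_rot":[0,-0.07,0],"claw":-1},{"xyz":[-0.6,-0.6,0],"delta_rot":[0,-0.14,0],"claw":-1},{"xyz":[-0.9,-0.9,0.2],"delta_rot":[0,-0.21,-0.02],"claw":-1},{"xyz":[-0.9,-1,0.4],"delta_rot":[-0.01,-0.28,-0.04],"claw":-1},{"xyz":[-0.9,-1,0.5],"delta_rot":[-0.018,-0.35,-0.056],"claw":-1}]'
python3 -c "
from h import *
plan([.466,.272,.025],74.3,35,.1)"
```

```text
t: 0.52
position: [0.2766, 0.4538, 0.3635]
ee_rot: [-0.0, 0.183, 0.983, -0.001]
force: [1.3, 0.6, -0.1]
opening: 0.0951
grip_force: 0.0
t: 0.93
position: [0.3252, 0.3311, 0.32]
ee_rot: [0.24, 0.143, 0.959, -0.037]
force: [-0.1, -0.1, 0.3]
opening: 0.0947
grip_force: 0.0
tcp target [0.3164 0.3141 0.247 ] xyz [ 0.376 -0.187  0.627] rot [-0.009 -0.076 -0.011] | t 0.93 grip 0.0947 0.0 F [-0.1 -0.1  0.3]
```

```bash
python3 -m handwheel '[{"xyz":[0.2,-0.1,0.3],"delta_rot":[-0.009,-0.076,-0.011],"claw":-1},{"xyz":[0.376,-0.187,0.6],"delta_rot":[-0.009,-0.076,-0.011],"claw":-1},{"xyz":[0.376,-0.187,0.627],"delta_rot":[-0.009,-0.076,-0.011],"claw":-1},{"xyz":[0.376,-0.187,0.627],"delta_rot":[-0.009,-0.076,-0.011],"claw":-1}]'
python3 - <<'E'
from h import *
plan([.466,.272,.025],74.3,35,0)
im,d,P,p=cloud("wrist"); cv2.imwrite("pics/w1.png",im[:,:,::-1])
Z=P[...,2];X,Y=P[...,0],P[...,1]
m=(abs(Z-.034)<.006)&(np.hypot(X-.493,Y-.264)<.08)
c,s,a=cv2.minAreaRect((P[m][:,:2]*1000).astype(np.float32));print(m.sum(),c,s,a,np.median(Z[m]))
E
```

```text
t: 1.27
position: [0.3272, 0.3348, 0.2773]
ee_rot: [0.275, 0.133, 0.951, -0.051]
force: [0.1, -0.3, -0.2]
opening: 0.095
grip_force: 0.0
tcp target [0.3716 0.2985 0.1651] xyz [ 0.159 -0.196  1.234] rot [-0.017 -0.028  0.003] | t 1.27 grip 0.095 0.0 F [ 0.1 -0.3 -0.2]
2384 (495.291015625, 263.6943054199219) (30.068788528442383, 120.62265014648438) 74.22400665283203 0.033627220325080656
```

View pics/w1.png

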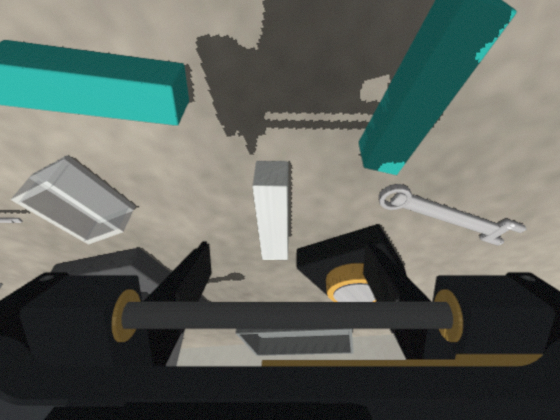

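The wrist view shows the white bar at (270,210), centred between the fingers. The tray is at (75,200) and the stage at (350,265). The arm stopped short of the pose I asked for, so I check the joints.

```bash
python3 -c "
from h import *
print(manip.sense()['joint_pos'].round(3))
plan([.4675,.2715,.025],74.3,32,.05)"
python3 -m handwheel '[{"xyz":[0,0,0.2],"delta_rot":[0,0,0],"claw":-1},{"xyz":[0,0,0.2],"delta_rot":[0,0,0],"claw":-1}]'
python3 -c "
from h import *
print(manip.sense()['joint_pos'].round(3))"
```

```text
[ 0.738  0.472  2.117 -1.135  0.544  0.44 ]
tcp target [0.3548 0.3032 0.2124] xyz [ 0.058 -0.209  0.747] rot [-0.016  0.006  0.003] | t 1.32 grip 0.095 0.0 F [-0.8  0.5  0.6]
t: 1.48
position: [0.3414, 0.3358, 0.2692]
ee_rot: [0.271, 0.135, 0.952, -0.053]
force: [-0.7, 0.1, 0.2]
opening: 0.0952
grip_force: 0.0
[ 0.718  0.498  2.099 -1.135  0.532  0.43 ]
```

The wrist roll joint j4 is at its limit: the arm can't lean forward this close to its base. Instead I'll grip the bar near its far end with the gripper leaning outward. I can then bring it in from the stand's −y side, with the bar lying along the stand's y.

```bash
python3 -m handwheel '[{"xyz":[0,0,-0.3],"delta_rot":[0,0.07,0],"claw":-0.25},{"xyz":[0,0,-0.6],"delta_rot":[0,0.14,0],"claw":-0.25},{"xyz":[-0.2,0,-0.7],"delta_rot":[0,0.21,0],"claw":-0.25},{"xyz":[-0.5,0,-0.7],"delta_rot":[0,0.28,0],"claw":-0.25},{"xyz":[-0.8,0,-0.7],"delta_rot":[0,0.35,0],"claw":-0.25}]'
python3 -c "
from h import *
print(manip.sense()['joint_pos'].round(3))
plan([.524,.2555,.026],74.3,-30,.1)"
```

```text
t: 1.9
position: [0.3593, 0.332, 0.3646]
ee_rot: [0.095, 0.145, 0.984, -0.034]
force: [-0.2, 0.3, -0.5]
opening: 0.0672
grip_force: 0.0
[ 0.641  0.347  1.946 -0.26   0.78  -0.458]
tcp target [0.6544 0.2188 0.2607] xyz [-2.887 -0.18   1.645] rot [-0.023  0.459 -0.018] | t 1.9 grip 0.0672 0.0 F [-0.2  0.3 -0.5]
```

```bash
python3 -c "
from h import *
plan([.476,.269,.126],74.3,-30,0)"
```

```text
tcp target [0.5583 0.2459 0.2741] xyz [-1.934 -0.207  1.319] rot [-0.023  0.459 -0.018] | t 1.9 grip 0.0672 0.0 F [-0.2  0.3 -0.5]
```

```bash
python3 -m handwheel '[{"xyz":[-0.35,0,0],"delta_rot":[0,0.07,0],"claw":-0.25},{"xyz":[-0.7,-0.05,0.1],"delta_rot":[0,0.14,0],"claw":-0.25},{"xyz":[-1,-0.1,0.2],"delta_rot":[0,0.21,0],"claw":-0.25},{"xyz":[-1,-0.2,0.5],"delta_rot":[0,0.28,0],"claw":-0.25},{"xyz":[-1,-0.2,0.6],"delta_rot":[-0.02,0.35,-0.018],"claw":-0.25}]'
python3 -c "
from h import *
print(manip.sense()['joint_pos'].round(3))
plan([.476,.269,.126],74.3,-30,0)"
```

```text
t: 2.32
position: [0.4598, 0.2762, 0.3232]
ee_rot: [-0.175, 0.137, 0.975, 0.021]
force: [-1.0, -0.6, -0.4]
opening: 0.0594
grip_force: 0.0
[ 0.386  0.5    1.821  0.233  1.119 -1.04 ]
tcp target [0.5583 0.2459 0.2741] xyz [-1.137 -0.018  0.103] rot [-0.003  0.108 -0.004] | t 2.32 grip 0.0594 0.0 F [-1.  -0.6 -0.4]
```

```bash
python3 -m handwheel '[{"xyz":[-0.4,0,0],"delta_rot":[0,0.06,0],"claw":-0.25},{"xyz":[-0.8,-0.01,0.07],"delta_rot":[0,0.108,0],"claw":-0.25},{"xyz":[-1,-0.02,0.1],"delta_rot":[-0.003,0.108,-0.004],"claw":-0.25},{"xyz":[-1,-0.02,0.1],"delta_rot":[-0.003,0.108,-0.004],"claw":-0.25}]'
python3 - <<'E'
from h import *
im,d,P,p=cloud("wrist"); cv2.imwrite("pics/w2.png",im[:,:,::-1])
Z=P[...,2];X,Y=P[...,0],P[...,1]
m=(abs(Z-.034)<.006)&(np.hypot(X-.495,Y-.264)<.08)
if m.sum()>20:
  c,s,a=cv2.minAreaRect((P[m][:,:2]*1000).astype(np.float32));print(m.sum(),c,s,a,np.median(Z[m]))
print(manip.sense()['joint_pos'].round(3))
plan([.476,.269,.026],74.3,-30,0)
E
```

```text
t: 2.65
position: [0.548, 0.2495, 0.2789]
ee_rot: [-0.255, 0.132, 0.957, 0.034]
force: [-0.7, -0.4, -0.1]
opening: 0.0591
grip_force: 0.0
3110 (485.07366943359375, 266.77484130859375) (29.975221633911133, 96.03350067138672) 74.31097412109375 0.03338425112617438
[ 0.284  0.655  1.665  0.276  1.286 -1.154]
tcp target [0.5583 0.2459 0.1741] xyz [-0.636 -0.009  0.856] rot [-0.001  0.002 -0.   ] | t 2.7 grip 0.0596 0.0 F [ 0.4 -0.2 -0.6]
```

View pics/w2.png

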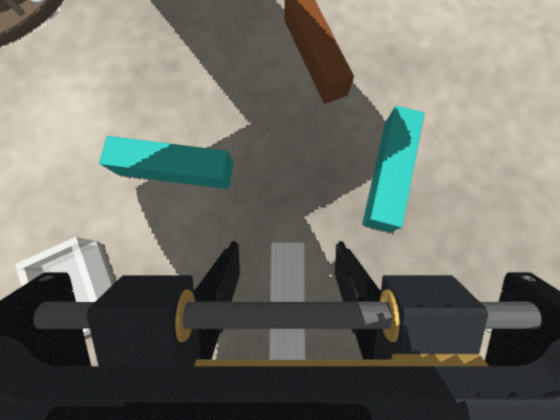

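Bar sits centred and aligned between the fingers (288,300). I descend, slide along it and close.

```bash
python3 -m handwheel '[{"xyz":[-0.25,-0.005,0.33],"delta_rot":[0,0.002,0],"claw":-0.25},{"xyz":[-0.45,-0.01,0.6],"delta_rot":[0,0.002,0],"claw":-0.25},{"xyz":[-0.6,-0.01,0.8],"delta_rot":[0,0.002,0],"claw":-0.25},{"xyz":[-0.636,-0.01,0.856],"delta_rot":[0,0.002,0],"claw":-0.25},{"xyz":[-0.636,-0.01,0.856],"delta_rot":[0,0.002,0],"claw":-0.25}]'
python3 -c "
from h import *
plan([.524,.2555,.026],74.3,-30,0)"
```

```text
t: 3.12
position: [0.5565, 0.247, 0.1744]
ee_rot: [-0.257, 0.131, 0.957, 0.034]
force: [-0.3, -0.5, -0.1]
opening: 0.0595
grip_force: 0.0
tcp target [0.6063 0.2324 0.1741] xyz [-0.451 -0.007 -0.257] rot [-0.002 -0.     0.   ] | t 3.12 grip 0.0595 0.0 F [-0.3 -0.5 -0.1]
```

```bash
python3 -m handwheel '[{"xyz":[-0.15,0,-0.085],"delta_rot":[0,0,0],"claw":-0.25},{"xyz":[-0.3,0,-0.17],"delta_rot":[0,0,0],"claw":-0.25},{"xyz":[-0.451,-0.005,-0.257],"delta_rot":[0,0,0],"claw":-0.25},{"xyz":[-0.451,-0.005,-0.257],"delta_rot":[0,0,0],"claw":0},{"xyz":[-0.451,-0.005,-0.257],"delta_rot":[0,0,0],"claw":1}]'
python3 -m handwheel '[{"xyz":[0,0,0],"delta_rot":[0,0,0],"claw":1},{"xyz":[0,0,0],"delta_rot":[0,0,0],"claw":1},{"xyz":[0,0,0],"delta_rot":[0,0,0],"claw":1},{"xyz":[0,0,0],"delta_rot":[0,0,0],"claw":1},{"xyz":[0,0,0],"delta_rot":[0,0,0],"claw":1}]'
python3 -c "
from h import *
plan([.476,.269,.126],74.3,-30,0)"
```

```text
t: 3.53
position: [0.6071, 0.2322, 0.1767]
ee_rot: [-0.255, 0.132, 0.957, 0.035]
force: [-0.4, 0.3, -1.3]
opening: 0.0508
grip_force: 0.0
t: 3.95
position: [0.6067, 0.2323, 0.1749]
ee_rot: [-0.257, 0.132, 0.957, 0.035]
force: [-1.7, 2.2, 7.1]
opening: 0.0298
grip_force: 30.0
tcp target [0.5583 0.2459 0.2741] xyz [ 0.932 -0.002 -0.608] rot [-0.001 -0.    -0.   ] | t 3.95 grip 0.0298 30.0 F [-1.7  2.2  7.1]
```

```bash
python3 -m handwheel '[{"xyz":[0.1,0,-0.15],"delta_rot":[0,0,0],"claw":1},{"xyz":[0.25,0,-0.3],"delta_rot":[0,0,0],"claw":1},{"xyz":[0.5,0,-0.5],"delta_rot":[0,0,0],"claw":1},{"xyz":[0.8,0,-0.6],"delta_rot":[0,0,0],"claw":1},{"xyz":[0.93,0,-0.61],"delta_rot":[0,0,0],"claw":1}]'
python3 - <<'E'
from h import *
print(manip.sense()['joint_pos'].round(3))
plan([.44,0.1,.13],40,-30,0)
E
```

```text
t: 4.37
position: [0.5577, 0.2461, 0.2763]
ee_rot: [-0.255, 0.132, 0.957, 0.035]
force: [0.9, -0.3, -3.4]
opening: 0.03
grip_force: 29.9
[ 0.272  0.67   1.643  0.272  1.294 -1.161]
tcp target [0.495  0.0345 0.2781] xyz [ 3.600e-02 -2.207e+00  1.000e-03] rot [-0.19   0.002  0.33 ] | t 4.37 grip 0.03 29.9 F [ 0.9 -0.3 -3.4]
```

```bash
python3 -c "
from h import *
plan([.37,0.17,.13],65,-30,0)"
```

```text
tcp target [0.4475 0.1339 0.2781] xyz [ 0.666 -1.378  0.361] rot [-0.052  0.002  0.09 ] | t 4.37 grip 0.03 29.9 F [ 0.9 -0.3 -3.4]
```

```bash
python3 -m handwheel '[{"xyz":[0.25,-0.1,0.13],"delta_rot":[-0.02,0,0.035],"claw":1},{"xyz":[0.5,-0.25,0.27],"delta_rot":[-0.04,0,0.07],"claw":1},{"xyz":[0.65,-0.5,0.35],"delta_rot":[-0.06,0,0.105],"claw":1},{"xyz":[0.67,-0.8,0.36],"delta_rot":[-0.08,0,0.14],"claw":1},{"xyz":[0.67,-1,0.36],"delta_rot":[-0.1,0,0.175],"claw":1}]'
python3 -c "
from h import *
print(manip.sense()['joint_pos'].round(3))
plan([.36,0.03,.13],35,-30,0)"
```

```text
t: 4.78
position: [0.4566, 0.169, 0.2754]
ee_rot: [-0.248, 0.282, 0.924, 0.073]
force: [1.2, 0.6, -3.9]
opening: 0.0299
grip_force: 29.9
[ 0.161  0.532  1.972  0.396  1.072 -1.085]
tcp target [ 0.409  -0.04    0.2781] xyz [-0.66  -2.    -0.401] rot [-0.119  0.001  0.202] | t 4.78 grip 0.0299 29.9 F [ 1.2  0.6 -3.9]
```

```bash
python3 -m handwheel '[{"xyz":[-0.07,-0.25,-0.04],"delta_rot":[-0.02,0,0.035],"claw":1},{"xyz":[-0.14,-0.5,-0.08],"delta_rot":[-0.04,0,0.07],"claw":1},{"xyz":[-0.22,-0.75,-0.13],"delta_rot":[-0.06,0,0.105],"claw":1},{"xyz":[-0.28,-0.95,-0.17],"delta_rot":[-0.08,0,0.14],"claw":1},{"xyz":[-0.3,-1,-0.18],"delta_rot":[-0.1,0,0.175],"claw":1}]'
python3 -c "
from h import *
print(manip.sense()['joint_pos'].round(3))
plan([.38,-0.10,.13],15,-30,0)"
```

```text
t: 5.2
position: [0.4312, 0.0654, 0.2764]
ee_rot: [-0.232, 0.426, 0.867, 0.111]
force: [-0.2, 0.1, -3.5]
opening: 0.0299
grip_force: 29.9
[-0.071  0.478  2.1    0.458  0.983 -1.067]
tcp target [ 0.4021 -0.1826  0.2781] xyz [-1.541 -1.749 -0.894] rot [-0.129  0.002  0.218] | t 5.2 grip 0.0299 29.9 F [-0.2  0.1 -3.5]
```

```bash
python3 -m handwheel '[{"xyz":[-0.2,-0.23,-0.11],"delta_rot":[-0.02,0,0.035],"claw":1},{"xyz":[-0.4,-0.46,-0.23],"delta_rot":[-0.04,0,0.07],"claw":1},{"xyz":[-0.6,-0.7,-0.35],"delta_rot":[-0.06,0,0.105],"claw":1},{"xyz":[-0.8,-0.9,-0.46],"delta_rot":[-0.08,0,0.14],"claw":1},{"xyz":[-0.87,-1,-0.5],"delta_rot":[-0.1,0,0.175],"claw":1}]'
python3 -c "
from h import *
print(manip.sense()['joint_pos'].round(3))
plan([.48,-0.2,.13],1.5,-30,0)"
```

```text
t: 5.62
position: [0.415, -0.076, 0.2767]
ee_rot: [-0.211, 0.558, 0.79, 0.146]
force: [0.5, 0.7, -4.0]
opening: 0.0301
grip_force: 29.9
[-0.409  0.464  2.132  0.452  0.969 -1.089]
tcp target [ 0.4822 -0.2855  0.2781] xyz [-1.903 -0.069 -1.101] rot [-0.102  0.004  0.173] | t 5.62 grip 0.0301 29.9 F [ 0.5  0.7 -4. ]
```

```bash
python3 -m handwheel '[{"xyz":[-0.25,-0.01,-0.14],"delta_rot":[-0.02,0,0.035],"claw":1},{"xyz":[-0.5,-0.02,-0.29],"delta_rot":[-0.04,0,0.07],"claw":1},{"xyz":[-0.75,-0.03,-0.43],"delta_rot":[-0.06,0,0.105],"claw":1},{"xyz":[-0.95,-0.04,-0.55],"delta_rot":[-0.08,0,0.14],"claw":1},{"xyz":[-1,-0.04,-0.58],"delta_rot":[-0.1,0.004,0.173],"claw":1}]'
python3 -c "
from h import *
print(manip.sense()['joint_pos'].round(3))
plan([.58,-0.22,.13],1.5,-30,0)"
```

```text
t: 6.03
position: [0.4514, -0.1863, 0.2772]
ee_rot: [-0.186, 0.674, 0.692, 0.179]
force: [-0.4, 0.6, -3.7]
opening: 0.0297
grip_force: 29.9
[-0.595  0.524  1.984  0.495  1.019 -0.968]
tcp target [ 0.5822 -0.3055  0.2781] xyz [-1.057  1.275 -0.624] rot [-0.002  0.     0.   ] | t 6.03 grip 0.0297 29.9 F [-0.4  0.6 -3.7]
```

```bash
python3 -m handwheel '[{"xyz":[-0.25,0.2,-0.15],"delta_rot":[0,0,0],"claw":1},{"xyz":[-0.5,0.4,-0.3],"delta_rot":[0,0,0],"claw":1},{"xyz":[-0.75,0.65,-0.45],"delta_rot":[0,0,0],"claw":1},{"xyz":[-1,0.9,-0.6],"delta_rot":[0,0,0],"claw":1},{"xyz":[-1,1,-0.6],"delta_rot":[0,0,0],"claw":1}]'
python3 - <<'E'
from h import *
print(manip.sense()['joint_pos'].round(3))
plan([.625,-0.2,.08],1.5,-30,0)
for n in ("scene","top"):
    im,d,P,p=cloud(n); np.savez(n+"2.npz",im=im,d=d,P=P); cv2.imwrite(f"pics/{n}2.png",cv2.resize(im[:,:,::-1],(800,600)))
E
```

```text
t: 6.45
position: [0.5564, -0.3008, 0.2782]
ee_rot: [-0.186, 0.673, 0.693, 0.179]
force: [-1.7, 1.3, -4.3]
opening: 0.0298
grip_force: 30.0
[-0.65   0.682  1.608  0.423  1.23  -0.9  ]
tcp target [ 0.6272 -0.2855  0.2281] xyz [-0.135  0.713  0.5  ] rot [-0.002  0.001  0.002] | t 6.45 grip 0.0298 30.0 F [-1.7  1.3 -4.3]
```

View pics/scene2.png

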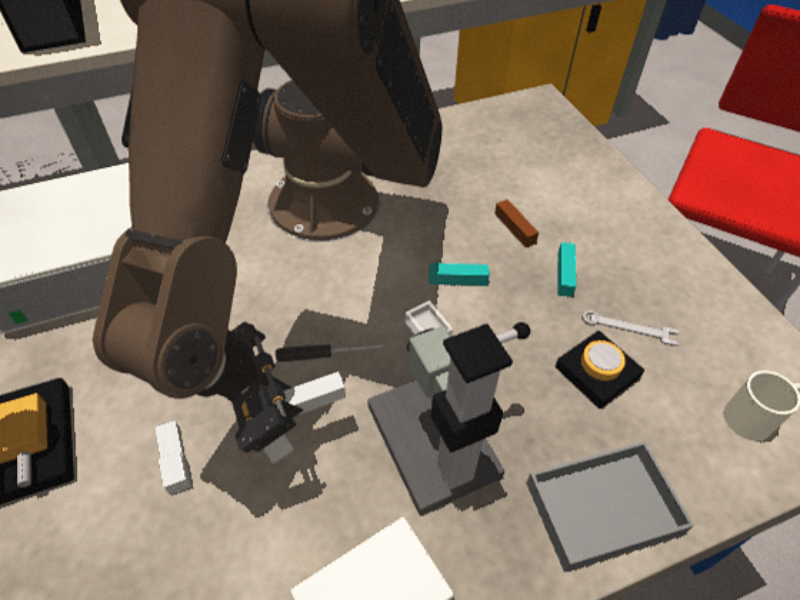

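The scene view shows the bar held near its end, free part at (315,390), with the strip below at (270,445). I check the bar's tilt and position in the grip.

Run:
```python
from h import *
np.set_printoptions(precision=4,suppress=True)
s,r=tool(); g=s["position"]+.171*r[:,2]; f=np.array([r[1,1],-r[0,1],0]);f/=np.linalg.norm(f); yv=np.array([-f[1],f[0],0])
print("g",g,"f",f)
for n in("scene2","top2"):
    z=np.load(n+".npz");q=z["P"].reshape(-1,3); L=np.c_[(q-g)@f,(q-g)@yv,q[:,2]]; c=z["im"].reshape(-1,3)
    m=(L[:,0]>-.12)&(L[:,0]<-.015)&(abs(L[:,1])<.03)&(L[:,2]>g[2]-.03)&(L[:,2]<g[2]+.03)&(c.min(1)>(150 if n=="scene2" else 60))
    l=L[m]
    if m.sum()<20: print(n,m.sum());continue
    t=l[l[:,2]>np.median(l[:,2])-.01]
    A=np.c_[t[:,0],t[:,1],np.ones(len(t))]
    for _ in range(3):
        co=np.linalg.lstsq(A,t[:,2],rcond=None)[0]; k=abs(A@co-t[:,2])<.003; t=t[k];A=A[k]
    print(n,len(t),"slope f,y",co,"along",t[:,0].min(),t[:,0].max(),"perp",t[:,1].min(),t[:,1].max())
```

```text
g [ 0.5517 -0.2115  0.1298] f [ 0.0326 -0.9995  0.    ]
scene2 363 slope f,y [0.0011 0.0018 0.1382] along -0.0833832172984234 -0.015103892705876802 perp -0.014635696734394781 0.01690018768384717
top2 0
```

```bash
python3 -m handwheel '[{"xyz":[-0.04,0.25,0.17],"delta_rot":[0,0,0],"claw":1},{"xyz":[-0.09,0.5,0.34],"delta_rot":[0,0,0],"claw":1},{"xyz":[-0.135,0.73,0.5],"delta_rot":[0,0,0],"claw":1},{"xyz":[-0.135,0.73,0.5],"delta_rot":[0,0,0],"claw":1}]'
python3 -c "
from h import *
print(manip.sense()['joint_pos'].round(3))
plan([.627,-0.11,.08],1.8,-30,0)
plan([.628,-0.034,.07],1.8,-30,0)"
```

```text
t: 6.88
position: [0.6282, -0.2784, 0.225]
ee_rot: [-0.19, 0.671, 0.694, 0.179]
force: [-0.1, 0.7, -3.3]
opening: 0.0297
grip_force: 30.0
[-0.563  0.81   1.488  0.458  1.203 -0.841]
tcp target [ 0.6297 -0.1955  0.2281] xyz [0.732 0.044 0.39 ] rot [-0.005 -0.002 -0.   ] | t 6.88 grip 0.0297 30.0 F [-0.1  0.7 -3.3]
tcp target [ 0.6307 -0.1195  0.2181] xyz [1.338 0.081 0.858] rot [-0.005 -0.002 -0.   ] | t 6.88 grip 0.0297 30.0 F [-0.1  0.7 -3.3]
```

```bash
python3 -m handwheel '[{"xyz":[0.25,0.02,0.13],"delta_rot":[0,0,0],"claw":1},{"xyz":[0.5,0.03,0.27],"delta_rot":[0,0,0],"claw":1},{"xyz":[0.73,0.045,0.39],"delta_rot":[0,0,0],"claw":1},{"xyz":[0.85,0.06,0.47],"delta_rot":[0,0,0],"claw":1},{"xyz":[0.95,0.06,0.53],"delta_rot":[0,0,0],"claw":1}]'
python3 -c "
from h import *
plan([.628,-0.034,.07],1.8,-30,0)"
```

```text
t: 7.3
position: [0.6285, -0.17, 0.2307]
ee_rot: [-0.188, 0.671, 0.694, 0.179]
force: [0.2, -0.2, -3.2]
opening: 0.0302
grip_force: 30.0
tcp target [ 0.6307 -0.1195  0.2181] xyz [0.374 0.04  0.362] rot [-0.003 -0.001  0.   ] | t 7.3 grip 0.0302 30.0 F [ 0.2 -0.2 -3.2]
```

```bash
python3 -m handwheel '[{"xyz":[0.1,0.01,0.1],"delta_rot":[0,0,0],"claw":1},{"xyz":[0.2,0.02,0.2],"delta_rot":[0,0,0],"claw":1},{"xyz":[0.3,0.03,0.3],"delta_rot":[0,0,0],"claw":1},{"xyz":[0.374,0.04,0.362],"delta_rot":[0,0,0],"claw":1},{"xyz":[0.374,0.04,0.362],"delta_rot":[0,0,0],"claw":1}]'
python3 - <<'E'
from h import *
plan([.628,-0.034,.057],1.8,-30,0)
a=cloud("scene")[0][150:400,180:430]; b=cloud("wrist")[0]
cv2.imwrite("pics/s3.png",np.hstack([cv2.resize(a,(400,400)),cv2.resize(b,(400,400))])[:,:,::-1])
E
```

```text
t: 7.72
position: [0.6314, -0.1194, 0.2176]
ee_rot: [-0.189, 0.671, 0.694, 0.179]
force: [0.2, 0.2, -4.5]
opening: 0.0299
grip_force: 30.0
tcp target [ 0.6307 -0.1195  0.2051] xyz [-0.063 -0.006  0.108] rot [-0.004 -0.001  0.   ] | t 7.72 grip 0.0299 30.0 F [ 0.2  0.2 -4.5]
```

View pics/s3.png

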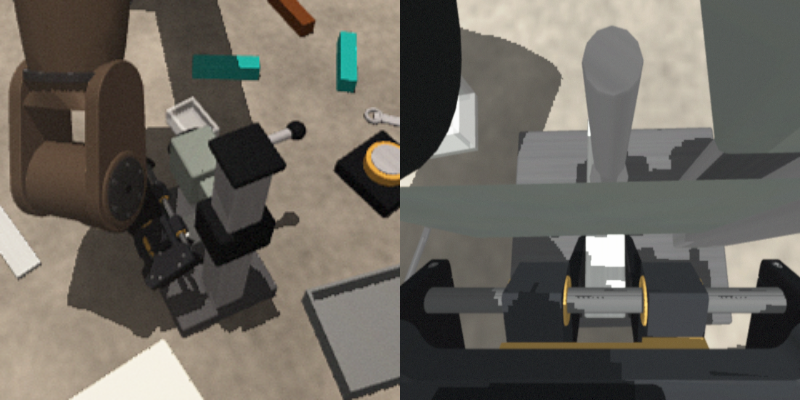

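The left half shows the gripper and bar inside the stand. In the right half (wrist view) the bar is at (605,245), with a cylinder ending at (612,60) and a green band at y≈210. I read their 3D positions to locate the foot.

Run:
```python
from h import *
np.set_printoptions(precision=4,suppress=True)
im,d,P,p=cloud("wrist"); np.savez("w4.npz",im=im,d=d,P=P)
print("cam",p["xyz"])
for u,v in[(297,40),(297,63),(297,85),(297,120),(297,150),(270,63),(324,63),(100,215),(297,215),(500,215),(297,195),(500,50),(540,100),(220,160),(400,150),(288,255),(288,270)]: print(u,v,P[v,u],im[v,u],d[v,u])
```

```text
cam [ 0.6287 -0.0385  0.2424]
297 40 [ 0.6287 -0.0385  0.2424] [123 123 122] 0.0
297 63 [ 0.6287 -0.0385  0.2424] [120 119 120] 0.0
297 85 [ 0.6287 -0.0385  0.2424] [114 114 116] 0.0
297 120 [ 0.6294 -0.0105  0.1931] [106 107 106] 0.05423625
297 150 [ 0.6298 -0.0108  0.1807] [104 105 103] 0.066312745
270 63 [ 0.6287 -0.0385  0.2424] [117 116 117] 0.0
324 63 [ 0.6287 -0.0385  0.2424] [119 119 120] 0.0
100 215 [ 0.6287 -0.0385  0.2424] [ 98 103  99] 0.0
297 215 [ 0.6287 -0.0385  0.2424] [ 99 106  99] 0.0
500 215 [ 0.6287 -0.0385  0.2424] [ 97 103 100] 0.0
297 195 [ 0.6287 -0.0385  0.2424] [ 97 103  96] 0.0
500 50 [ 0.6287 -0.0385  0.2424] [89 95 90] 0.0
540 100 [ 0.6287 -0.0385  0.2424] [90 94 90] 0.0
220 160 [0.5747 0.0472 0.0298] [128 126 128] 0.22690931
400 150 [0.7104 0.0597 0.0294] [64 62 63] 0.22861867
288 255 [ 0.6283 -0.0256  0.0758] [254 254 254] 0.1652292
288 270 [ 0.6285 -0.0336  0.0759] [254 254 254] 0.16331598
```

```bash
python3 - <<'E'
from h import *
np.set_printoptions(precision=4,suppress=True)
z=np.load("w4.npz");q=z["P"][z["d"]>0]
m=(abs(q[:,0]-.63)<.03)&(q[:,1]>-.03)&(q[:,1]<.03)&(q[:,2]>.085)&(q[:,2]<.2)
t=q[m]
for lo in np.arange(.085,.2,.006):
    k=t[(t[:,2]>=lo)&(t[:,2]<lo+.006)]
    if len(k)>5: print(round(lo,3),len(k),"x",k[:,0].min(),k[:,0].max(),"y",k[:,1].min(),k[:,1].max())
E
python3 -m handwheel '[{"xyz":[-0.022,0,0.04],"delta_rot":[0,0,0],"claw":1},{"xyz":[-0.045,-0.005,0.08],"delta_rot":[0,0,0],"claw":1},{"xyz":[-0.063,-0.006,0.108],"delta_rot":[0,0,0],"claw":1},{"xyz":[-0.063,-0.006,0.108],"delta_rot":[0,0,0],"claw":1}]'
```

```text
0.133 110 x 0.6193417235374503 0.6378789737495107 y -0.0034204396320450386 0.001122416522752051
0.151 16 x 0.622074345463056 0.6348428265801419 y -0.00949999207716588 -0.005167831152249704
0.157 203 x 0.6218834528631983 0.6351134240205561 y -0.011217250776085288 -0.004548078756157495
0.163 356 x 0.621747394079006 0.635071658899808 y -0.011489063223447636 -0.003940798431882775
0.169 425 x 0.6218783971558377 0.6350610836378466 y -0.011457657322144127 -0.004424290067150373
0.175 555 x 0.6218981346877471 0.6351041248250131 y -0.011493975916585786 -0.004560244905207005
0.181 735 x 0.621850045152372 0.6352263061498352 y -0.011806889984482438 -0.004385080310991579
0.187 943 x 0.6218416547070547 0.6351311770852579 y -0.011853210036423013 -0.004168222692330324
0.193 1001 x 0.6218511485525869 0.6351337915215388 y -0.011808179377048571 -0.00013255891166069622
0.199 76 x 0.6228254791169455 0.6497588486567998 y -0.002143354803163855 0.0046120250822332814
t: 8.2
position: [0.6306, -0.1218, 0.2051]
ee_rot: [-0.188, 0.672, 0.693, 0.179]
force: [0.3, -0.3, -3.7]
opening: 0.0301
grip_force: 30.0
```

```bash
python3 -m handwheel '[{"xyz":[-0.005,0,0.009],"delta_rot":[0,0,0],"claw":1},{"xyz":[-0.01,0,0.017],"delta_rot":[0,0,0],"claw":1},{"xyz":[-0.01,0,0.017],"delta_rot":[0,0,0],"claw":1}]'
python3 -m handwheel '[{"xyz":[-0.005,0,0.009],"delta_rot":[0,0,0],"claw":1},{"xyz":[-0.005,0,0.009],"delta_rot":[0,0,0],"claw":1}]'
```

```text
t: 8.45
position: [0.6307, -0.1217, 0.2047]
ee_rot: [-0.188, 0.672, 0.694, 0.18]
force: [-3.7, -3.1, 6.1]
opening: 0.0302
grip_force: 30.0
t: 8.62
position: [0.6306, -0.1217, 0.2046]
ee_rot: [-0.188, 0.672, 0.694, 0.18]
force: [-7.0, -3.1, 14.8]
opening: 0.03
grip_force: 30.0
```

```bash
python3 -m handwheel '[{"xyz":[0.005,0,-0.009],"delta_rot":[0,0,0],"claw":1},{"xyz":[0.005,0,-0.009],"delta_rot":[0,0,0],"claw":0.2},{"xyz":[0.005,0,-0.009],"delta_rot":[0,0,0],"claw":-0.2},{"xyz":[0.005,0,-0.009],"delta_rot":[0,0,0],"claw":-0.2},{"xyz":[0.005,0,-0.009],"delta_rot":[0,0,0],"claw":-0.2}]'
python3 - <<'E'
from h import *
np.set_printoptions(precision=4,suppress=True)
plan([.632,-0.13,.06],1.8,-30,0)
im,d,P,p=cloud("wrist"); q=P[d>0]; c=im[d>0]
m=(abs(q[:,0]-.628)<.05)&(abs(q[:,2]-.064)<.012)&(q[:,1]>-.09)&(q[:,1]<.08)&(c.min(1)>90)
t=q[m]; print(m.sum(),t.min(0),t.max(0),np.median(t,0))
E
```

```text
t: 9.03
position: [0.6308, -0.1212, 0.2038]
ee_rot: [-0.188, 0.672, 0.694, 0.179]
force: [-0.4, 0.4, 0.2]
opening: 0.0512
grip_force: 0.0
tcp target [ 0.6347 -0.2155  0.2081] xyz [-0.794  0.007 -0.51 ] rot [-0.002 -0.001 -0.   ] | t 9.03 grip 0.0512 0.0 F [-0.4  0.4  0.2]
4626 [ 0.594  -0.0665  0.0568] [0.6428 0.0521 0.0655] [ 0.626  -0.0318  0.0634]
```

Released. The bar's middle is at about (0.628, −0.007) and the plunger's axis at (0.6285, −0.0045), so the offset is about 3 mm. I back out.

```bash
python3 -m handwheel '[{"xyz":[-0.2,0,-0.13],"delta_rot":[0,0,0],"claw":-0.25},{"xyz":[-0.45,0,-0.3],"delta_rot":[0,0,0],"claw":-0.25},{"xyz":[-0.75,0,-0.5],"delta_rot":[0,0,0],"claw":-0.25},{"xyz":[-1,0,-0.7],"delta_rot":[0,0,0],"claw":-0.25},{"xyz":[-1,0,-0.95],"delta_rot":[0,0,0],"claw":-0.25}]'
python3 - <<'E'
from h import *
np.set_printoptions(precision=4,suppress=True)
im,d,P,p=cloud("wrist"); cv2.imwrite("pics/w5.png",im[:,:,::-1]);np.savez("w5.npz",im=im,d=d,P=P)
print(manip.sense()['position'],manip.sense()['joint_pos'])
E
```

```text
t: 9.5
position: [0.6346, -0.259, 0.2333]
ee_rot: [-0.189, 0.673, 0.692, 0.179]
force: [-0.1, 0.3, 0.3]
opening: 0.0592
grip_force: 0.0
[ 0.6354 -0.26    0.2391] [-0.5352  0.7898  1.4885  0.469   1.2032 -0.8113]
```

View pics/w5.png

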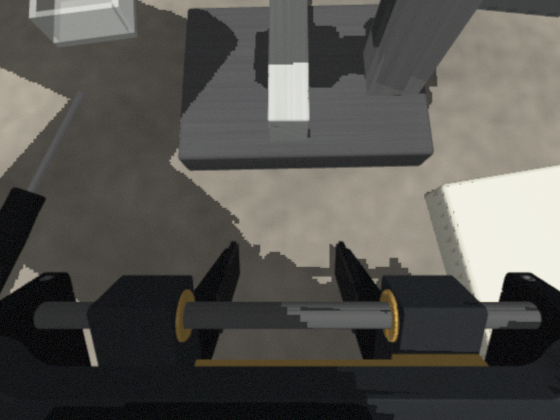

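The bar lies flat across the base, at (288,90) in the picture, and is clear of the gripper. Next I tilt the wrist up for a look at the foot.

```bash
python3 -m handwheel '[{"xyz":[-0.2,0,0],"delta_rot":[0,0.07,0],"claw":-0.25},{"xyz":[-0.3,0,0],"delta_rot":[0,0.14,0],"claw":-0.25},{"xyz":[-0.4,0,0],"delta_rot":[0,0.21,0],"claw":-0.25},{"xyz":[-0.5,0,0],"delta_rot":[0,0.28,0],"claw":-0.25},{"xyz":[-0.5,0,0],"delta_rot":[0,0.32,0],"claw":-0.25}]'
python3 - <<'E'
from h import *
np.set_printoptions(precision=4,suppress=True)
im,d,P,p=cloud("wrist"); cv2.imwrite("pics/w6.png",im[:,:,::-1]);np.savez("w6.npz",im=im,d=d,P=P,xyz=p["xyz"],K=p["intrinsics"])
print(p["xyz"],manip.sense()['position'],manip.sense()['joint_pos'])
q=P[d>0]
m=(abs(q[:,0]-.6285)<.018)&(abs(q[:,1]+.0045)<.018)&(q[:,2]>.055)&(q[:,2]<.2); t=q[m]
for lo in np.arange(.055,.2,.003):
    k=t[(t[:,2]>=lo)&(t[:,2]<lo+.003)]
    if len(k)>5: print(round(lo,3),len(k),"x",k[:,0].min(),k[:,0].max(),"y",k[:,1].min(),k[:,1].max())
E
```

```text
t: 9.97
position: [0.6364, -0.2998, 0.2094]
ee_rot: [-0.356, 0.606, 0.624, 0.343]
force: [0.2, -0.3, 0.4]
opening: 0.0594
grip_force: 0.0
[ 0.6345 -0.2397  0.2708] [ 0.6364 -0.2992  0.2095] [-0.6139  0.903   1.4082  0.757   1.6116 -0.9358]
0.061 635 x 0.6107953315648436 0.6409217213194199 y -0.022400434971047434 0.013402257343077872
0.064 24 x 0.6121832639426633 0.6387839353334199 y -0.022013112301836113 0.013104503804382162
0.13 48 x 0.6188467873431762 0.6378869394685904 y -0.01512508944959362 -0.004570055695598263
0.133 84 x 0.6189860850139264 0.6378582986692609 y -0.014645961401737212 0.0031641079501695535
0.136 158 x 0.6189896503296406 0.6377786430428349 y -0.014662390232270617 0.004222442469406812
0.139 35 x 0.624119523278549 0.6326311730530334 y -0.009952961914192288 -0.003584516676458205
0.142 33 x 0.6241575546355497 0.6326141540345562 y -0.00908979686530112 -0.0037601318950329643
0.145 40 x 0.6242178471833303 0.6325729341835997 y -0.009580548839759645 -0.004231713856472363
0.148 36 x 0.6242989022840595 0.6325272799811037 y -0.00944531526229675 -0.005249341193744622
0.151 34 x 0.6243202210097617 0.6324720730436019 y -0.00943073019451432 -0.005176816770559395
0.154 38 x 0.6219337597418386 0.6356113839745133 y -0.011807998335609776 -0.003721176665964915
0.157 70 x 0.6219825183541068 0.6355678514084372 y -0.012500640732955426 -0.004178978441060244
0.16 66 x 0.6220625226813179 0.6355105345681177 y -0.012454596659553091 -0.003279271497602876
0.163 67 x 0.6221366937621396 0.6354117922984824 y -0.012108691370856933 -0.0046009858713645935
0.166 69 x 0.6221904205598541 0.6353598977032675 y -0.012213368942498581 -0.004478872068607337
0.169 72 x 0.622241528463629 0.6353042786924386 y -0.011944263273504258 -0.0049128346808608725
0.172 73 x 0.6222955599058787 0.6352301480843885 y -0.01203201387766667 -0.004982214744465141
0.175 44 x 0.623167245336472 0.6344287266399489 y -0.011924466401941003 -0.0076469929642634105
```

View pics/w6.png

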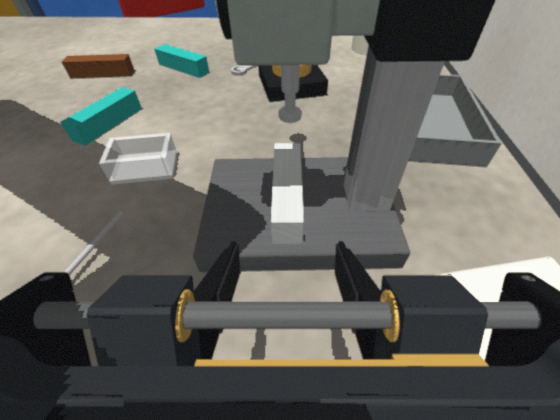

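The foot hangs free at (290,112), right over the bar at (288,190). Now a fine measurement of the gap, and the plan for the handle.

Run:
```python
from h import *
np.set_printoptions(precision=4,suppress=True)
z=np.load("w6.npz");P=z["P"];d=z["d"];q=P[d>0]
m=(abs(q[:,0]-.6285)<.004)&(abs(q[:,1]+.0048)<.014)&(q[:,2]>.115)&(q[:,2]<.139); t=q[m]
o=t[t[:,2].argsort()]; print(o[:10]); print(o[-5:])
b=q[(abs(q[:,0]-.6285)<.012)&(q[:,1]>-.06)&(q[:,1]<.03)&(abs(q[:,2]-.064)<.006)]; print("bar top",np.median(b[:,2]),len(b))
bb=q[(q[:,0]<.60)&(q[:,0]>.56)&(abs(q[:,1])<.06)&(abs(q[:,2]-.03)<.006)];print("base top",np.median(bb[:,2]),len(bb))
# head underside: front face lowest
h=q[(abs(q[:,0]-.61)<.02)&(abs(q[:,1]+.033)<.006)&(q[:,2]>.15)];print("head lower edge",np.sort(h[:,2])[:8])
z=np.load("top.npz");q=z["P"].reshape(-1,3)
r=q[(q[:,1]>.05)&(q[:,1]<.115)&(q[:,2]>.21)&(q[:,2]<.24)&(abs(q[:,0]-.62)<.03)];print("rod top",np.percentile(r[:,2],[50,80,95]),r[:,0].min(),r[:,0].max())
plan([.625,-.25,.30],1.8,0,0)
plan([.625,.0955,.2235],1.8,0,0.1)
```

```text
[[ 0.6252 -0.0127  0.1309]
 [ 0.632  -0.0129  0.1311]
 [ 0.6261 -0.0131  0.1311]
 [ 0.627  -0.0141  0.1318]
 [ 0.6278 -0.0142  0.1318]
 [ 0.6312 -0.0142  0.1319]
 [ 0.6261 -0.0129  0.1319]
 [ 0.6303 -0.0143  0.1319]
 [ 0.6252 -0.0131  0.132 ]
 [ 0.6287 -0.0147  0.1321]]
[[ 0.631  -0.0079  0.1384]
 [ 0.6276 -0.008   0.1384]
 [ 0.6301 -0.0066  0.1386]
 [ 0.6302 -0.0085  0.1387]
 [ 0.6318 -0.0069  0.1388]]
bar top 0.0632099293444867 1448
base top 0.029190407089881104 2711
head lower edge [0.1841 0.1844 0.1845 0.1849 0.185  0.1851 0.1852 0.1852]
rod top [0.2306 0.2334 0.2356] 0.6130848176431807 0.6302955652832172
tcp target [ 0.625 -0.25   0.471] xyz [ 2.504 -0.11  -0.903] rot [-0.003 -0.66  -0.001] | t 10.02 grip 0.0594 0.0 F [-0.7 -0.3 -0.1]
tcp target [0.625  0.0955 0.4945] xyz [ 4.463 -0.001  1.95 ] rot [-0.003 -0.66  -0.001] | t 10.02 grip 0.0594 0.0 F [-0.7 -0.3 -0.1]
```

```bash
python3 -m handwheel '[{"xyz":[0.25,0,-0.15],"delta_rot":[0,-0.07,0],"claw":-0.25},{"xyz":[0.5,0,-0.3],"delta_rot":[0,-0.14,0],"claw":-0.25},{"xyz":[0.75,-0.05,-0.45],"delta_rot":[0,-0.22,0],"claw":-0.25},{"xyz":[0.95,-0.1,-0.57],"delta_rot":[0,-0.3,0],"claw":-0.25},{"xyz":[1,-0.1,-0.6],"delta_rot":[0,-0.38,0],"claw":-0.25}]'
python3 -c "
from h import *
plan([.615,-.2,.359],1.8,0,0)"
```

```text
t: 10.43
position: [0.6269, -0.2983, 0.3323]
ee_rot: [-0.15, 0.68, 0.703, 0.147]
force: [0.4, 0.0, -0.7]
opening: 0.0594
grip_force: 0.0
tcp target [ 0.615 -0.2    0.53 ] xyz [ 1.71  -0.081 -1.4  ] rot [ 0.001 -0.269  0.001] | t 10.43 grip 0.0594 0.0 F [ 0.4  0.  -0.7]
```

```bash
python3 -m handwheel '[{"xyz":[0.2,0,-0.3],"delta_rot":[0,-0.07,0],"claw":-0.25},{"xyz":[0.4,0,-0.6],"delta_rot":[0,-0.14,0],"claw":-0.25},{"xyz":[0.5,-0.05,-0.9],"delta_rot":[0,-0.2,0],"claw":-0.25},{"xyz":[0.6,-0.08,-1],"delta_rot":[0,-0.26,0],"claw":-0.25},{"xyz":[0.7,-0.08,-1],"delta_rot":[0,-0.269,0],"claw":-0.25}]'
python3 -c "
from h import *
plan([.615,-.1,.359],1.8,0,0)
print(manip.sense()['joint_pos'].round(3))"
```

```text
t: 10.85
position: [0.6183, -0.2766, 0.4514]
ee_rot: [0.0, 0.695, 0.719, 0.001]
force: [-0.9, 0.3, -0.4]
opening: 0.0595
grip_force: 0.0
tcp target [ 0.615 -0.1    0.53 ] xyz [ 1.767  0.028 -0.783] rot [ 0.001 -0.001  0.001] | t 10.85 grip 0.0595 0.0 F [-0.9  0.3 -0.4]
[-0.518  0.531  1.358  0.003  1.252 -0.553]
```

```bash
python3 -m handwheel '[{"xyz":[0,0,-0.38],"delta_rot":[0,0,0],"claw":-0.25},{"xyz":[0.15,0.01,-0.7],"delta_rot":[0,0,0],"claw":-0.25},{"xyz":[0.45,0.02,-0.8],"delta_rot":[0,0,0],"claw":-0.25},{"xyz":[0.8,0.02,-0.8],"delta_rot":[0,0,0],"claw":-0.25},{"xyz":[1,0.03,-0.8],"delta_rot":[0,0,0],"claw":-0.25}]'
python3 -m handwheel '[{"xyz":[0.35,0,0],"delta_rot":[0,0,0],"claw":-0.25},{"xyz":[0.7,0,0],"delta_rot":[0,0,0],"claw":-0.25},{"xyz":[1,0,0],"delta_rot":[0,0,0],"claw":-0.25},{"xyz":[1,0,0],"delta_rot":[0,0,0],"claw":-0.25}]'
python3 -c "
from h import *
plan([.625,.0955,.2235],1.8,0,0.1)
print(manip.sense()['joint_pos'].round(3))"
```

```text
t: 11.27
position: [0.6184, -0.1748, 0.5286]
ee_rot: [-0.006, 0.695, 0.719, 0.003]
force: [-0.5, -0.2, -0.2]
opening: 0.0597
grip_force: 0.0
t: 11.6
position: [0.6151, -0.0729, 0.529]
ee_rot: [-0.007, 0.694, 0.72, 0.003]
force: [0.6, 0.2, -0.5]
opening: 0.0594
grip_force: 0.0
tcp target [0.625  0.0955 0.4945] xyz [1.674 0.164 0.367] rot [-0.003 -0.009  0.004] | t 11.6 grip 0.0594 0.0 F [ 0.6  0.2 -0.5]
[-0.226  0.391  1.391  0.012  1.367 -0.266]
```

```bash
python3 -m handwheel '[{"xyz":[0.35,0,0],"delta_rot":[0,0,0],"claw":-0.25},{"xyz":[0.7,0.05,0],"delta_rot":[0,0,0],"claw":-0.25},{"xyz":[1,0.1,0],"delta_rot":[0,-0.009,0.004],"claw":-0.25},{"xyz":[1,0.1,0],"delta_rot":[0,-0.009,0.004],"claw":-0.25}]'
python3 -m handwheel '[{"xyz":[0.35,0,0],"delta_rot":[0,0,0],"claw":-0.25},{"xyz":[0.67,0.06,0],"delta_rot":[0,0,0],"claw":-0.25},{"xyz":[0.67,0.06,0],"delta_rot":[0,0,0],"claw":-0.25}]'
python3 - <<'E'
from h import *
np.set_printoptions(precision=4,suppress=True)
plan([.625,.0955,.2235],1.8,0,0.05)
print(manip.sense()['joint_pos'].round(3))
im,d,P,p=cloud("wrist"); print(p["xyz"])
q=P[d>0]; r=q[(q[:,2]>.2)&(q[:,2]<.24)&(q[:,1]>.035)&(q[:,1]<.16)&(abs(q[:,0]-.625)<.03)]
for lo in np.arange(.035,.16,.01):
    k=r[(r[:,1]>=lo)&(r[:,1]<lo+.01)]
    if len(k)>5: print(round(lo,3),len(k),"x",k[:,0].min(),k[:,0].max(),"z",np.percentile(k[:,2],95))
cv2.imwrite("pics/w7.png",im[:,:,::-1])
E
```

```text
t: 11.93
position: [0.6223, 0.0268, 0.5296]
ee_rot: [-0.001, 0.696, 0.718, -0.002]
force: [0.4, 0.2, -0.5]
opening: 0.06
grip_force: 0.0
t: 12.18
position: [0.6265, 0.0934, 0.5292]
ee_rot: [-0.001, 0.696, 0.718, -0.002]
force: [0.8, 0.4, 1.0]
opening: 0.0596
grip_force: 0.0
tcp target [0.625  0.0955 0.4445] xyz [ 0.022 -0.01   0.847] rot [-0.003  0.001 -0.001] | t 12.18 grip 0.0596 0.0 F [0.8 0.4 1. ]
[ 0.044  0.414  1.355 -0.001  1.378  0.014]
[0.6236 0.1773 0.5085]
0.035 117 x 0.6201391806621519 0.6327015796677226 z 0.2323694175961122
0.045 125 x 0.6188277174031205 0.6323063429589381 z 0.2321059583188463
0.055 130 x 0.618612224266154 0.6319787060405713 z 0.23208934134941264
0.065 129 x 0.6184202700024524 0.6315898852876304 z 0.2322282979672965
0.075 140 x 0.6170956299679919 0.6312788852293405 z 0.2322621110791822
0.085 145 x 0.6169381081387381 0.6308940056671465 z 0.232262119935216
0.095 140 x 0.6167550780563575 0.6295229682367423 z 0.23205530903863744
0.105 144 x 0.616516979510536 0.6291914173488379 z 0.23229798800663098
0.115 146 x 0.6135679128344262 0.6294731244483234 z 0.23293106570301209
0.125 253 x 0.6095974661963213 0.6339810089134654 z 0.23780148181525107
0.135 281 x 0.6094124638049334 0.633730534220186 z 0.23699340913080147
0.145 21 x 0.6167760228453435 0.6268995504849902 z 0.22982494312214885
```

View pics/w7.png

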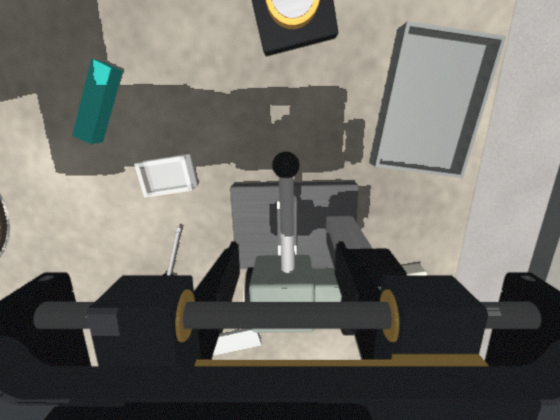

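The handle rod runs down from the ball at (286,163), with its axis at x≈0.6235 and z≈0.2245. I descend onto it.

```bash
python3 -m handwheel '[{"xyz":[0.02,-0.03,0.35],"delta_rot":[0,0,0],"claw":-0.25},{"xyz":[0.02,-0.03,0.7],"delta_rot":[0,0,0],"claw":-0.25},{"xyz":[0.02,-0.03,0.9],"delta_rot":[-0.003,0,0],"claw":-0.25},{"xyz":[0.02,-0.03,1],"delta_rot":[-0.003,0,0],"claw":-0.25},{"xyz":[0.02,-0.03,1],"delta_rot":[-0.003,0,0],"claw":-0.25}]'
python3 -c "
from h import *
plan([.6235,.0955,.2242],1.8,0,0)"
```

```text
t: 12.65
position: [0.623, 0.09, 0.428]
ee_rot: [0.0, 0.698, 0.716, -0.002]
force: [-0.2, 0.4, -0.1]
opening: 0.0595
grip_force: 0.0
tcp target [0.6235 0.0955 0.3952] xyz [0.056 0.007 0.328] rot [-0.002  0.002 -0.003] | t 12.65 grip 0.0595 0.0 F [-0.2  0.4 -0.1]
```

```bash
python3 -m handwheel '[{"xyz":[0.05,0.005,0.15],"delta_rot":[0,0,0],"claw":-0.25},{"xyz":[0.05,0.005,0.3],"delta_rot":[0,0,0],"claw":-0.25},{"xyz":[0.05,0.005,0.328],"delta_rot":[0,0,0],"claw":-0.25},{"xyz":[0.05,0.005,0.328],"delta_rot":[0,0,0],"claw":0.2},{"xyz":[0.05,0.005,0.328],"delta_rot":[0,0,0],"claw":1}]'
python3 -m handwheel '[{"xyz":[0,0,0],"delta_rot":[0,0,0],"claw":1},{"xyz":[0,0,0],"delta_rot":[0,0,0],"claw":1},{"xyz":[0,0,0],"delta_rot":[0,0,0],"claw":1},{"xyz":[0,0,0],"delta_rot":[0,0,0],"claw":1},{"xyz":[0,0,0],"delta_rot":[0,0,0],"claw":1}]'
python3 -m handwheel '[{"xyz":[0,0,0],"delta_rot":[0,0,0],"claw":1},{"xyz":[0,0,0],"delta_rot":[0,0,0],"claw":1},{"xyz":[0,0,0],"delta_rot":[0,0,0],"claw":1}]'
```

```text
t: 13.07
position: [0.6237, 0.0954, 0.399]
ee_rot: [0.002, 0.698, 0.716, -0.0]
force: [0.2, -0.1, 0.2]
opening: 0.0507
grip_force: 0.0
t: 13.48
position: [0.6234, 0.0957, 0.3979]
ee_rot: [0.002, 0.698, 0.716, -0.001]
force: [-0.8, -0.1, -0.2]
opening: 0.0181
grip_force: 0.0
t: 13.73
position: [0.6237, 0.0957, 0.3978]
ee_rot: [0.002, 0.698, 0.717, -0.0]
force: [4.4, 0.1, 0.1]
opening: 0.0134
grip_force: 30.0
```

```bash
python3 -m handwheel '[{"xyz":[0,0,0.06],"delta_rot":[0,0,0],"claw":1},{"xyz":[0,0,0.12],"delta_rot":[0,0,0],"claw":1},{"xyz":[0,0,0.18],"delta_rot":[0,0,0],"claw":1},{"xyz":[0,0,0.24],"delta_rot":[0,0,0],"claw":1},{"xyz":[0,0,0.3],"delta_rot":[0,0,0],"claw":1}]'
python3 -m handwheel '[{"xyz":[0,0,0.05],"delta_rot":[0,0,0],"claw":1},{"xyz":[0,0,0.1],"delta_rot":[0,0,0],"claw":1},{"xyz":[0,0,0.15],"delta_rot":[0,0,0],"claw":1},{"xyz":[0,0,0.2],"delta_rot":[0,0,0],"claw":1},{"xyz":[0,0,0.25],"delta_rot":[0,0,0],"claw":1}]'
python3 -m handwheel '[{"xyz":[0,0,0.01],"delta_rot":[0,0,0],"claw":1},{"xyz":[0,0,0.02],"delta_rot":[0,0,0],"claw":1},{"xyz":[0,0,0.03],"delta_rot":[0,0,0],"claw":1},{"xyz":[0,0,0.04],"delta_rot":[0,0,0],"claw":1},{"xyz":[0,0,0.05],"delta_rot":[0,0,0],"claw":1}]'
```

```text
t: 14.15
position: [0.6236, 0.0956, 0.3681]
ee_rot: [0.002, 0.698, 0.717, -0.0]
force: [2.3, 0.7, 5.0]
opening: 0.0132
grip_force: 30.0
t: 14.57
position: [0.6236, 0.0956, 0.343]
ee_rot: [0.002, 0.698, 0.717, -0.0]
force: [2.1, 1.1, 5.6]
opening: 0.013
grip_force: 30.0
t: 14.98
position: [0.6237, 0.0956, 0.3381]
ee_rot: [0.002, 0.698, 0.716, -0.0]
force: [3.9, 1.9, 5.2]
opening: 0.0134
grip_force: 30.0
```

```bash
python3 -m handwheel '[{"xyz":[0,0,0.01],"delta_rot":[0,0,0],"claw":1},{"xyz":[0,0,0.02],"delta_rot":[0,0,0],"claw":1},{"xyz":[0,0,0.03],"delta_rot":[0,0,0],"claw":1},{"xyz":[0,0,0.04],"delta_rot":[0,0,0],"claw":1},{"xyz":[0,0,0.05],"delta_rot":[0,0,0],"claw":1}]' | egrep 'pos|force'
for i in 1; do python3 -m handwheel '[{"xyz":[0,0,0.005],"delta_rot":[0,0,0],"claw":1},{"xyz":[0,0,0.01],"delta_rot":[0,0,0],"claw":1},{"xyz":[0,0,0.015],"delta_rot":[0,0,0],"claw":1}]' | egrep 'pos|force'
python3 -m handwheel '[{"xyz":[0,0,0.005],"delta_rot":[0,0,0],"claw":1},{"xyz":[0,0,0.01],"delta_rot":[0,0,0],"claw":1},{"xyz":[0,0,0.015],"delta_rot":[0,0,0],"claw":1}]'| egrep 'pos|force'
python3 -m handwheel '[{"xyz":[0,0,0.005],"delta_rot":[0,0,0],"claw":1},{"xyz":[0,0,0.01],"delta_rot":[0,0,0],"claw":1},{"xyz":[0,0,0.015],"delta_rot":[0,0,0],"claw":1}]'| egrep 'pos|force'; done
```

```text
position: [0.6237, 0.0956, 0.3331]
force: [4.3, 3.0, 5.2]
grip_force: 30.0
position: [0.6237, 0.0956, 0.3316]
force: [4.5, 3.0, 3.9]
grip_force: 30.0
position: [0.6237, 0.0956, 0.3302]
force: [3.1, 3.7, 7.2]
grip_force: 30.0
position: [0.6236, 0.0956, 0.3289]
force: [3.5, 2.8, 7.5]
grip_force: 30.0
```

The force rises by about 2.5 N near z 0.331, close to the 0.330 predicted from the picture. I go about 2.4 mm further.

```bash
python3 -m handwheel '[{"xyz":[0,0,0.006],"delta_rot":[0,0,0],"claw":1},{"xyz":[0,0,0.012],"delta_rot":[0,0,0],"claw":1},{"xyz":[0,0,0.018],"delta_rot":[0,0,0],"claw":1},{"xyz":[0,0,0.024],"delta_rot":[0,0,0],"claw":1},{"xyz":[0,0,0.024],"delta_rot":[0,0,0],"claw":1}]'| egrep 'pos|force'
python3 - <<'E'
from h import *
for _ in range(6):
    viewer.grab_frame("top"); print(manip.sense()["force"].round(1),manip.sense()["position"].round(4))
E
```

```text
position: [0.6236, 0.0956, 0.3265]
force: [4.1, 3.4, 6.5]
grip_force: 30.0
[2.9 3.6 7.3] [0.6236 0.0956 0.3266]
[2.5 2.9 7.2] [0.6236 0.0956 0.3265]
[3.4 3.3 8. ] [0.6236 0.0956 0.3265]
[2.2 3.  8.4] [0.6236 0.0956 0.3266]
[3.1 3.5 7. ] [0.6236 0.0956 0.3265]
[3.3 3.1 7.1] [0.6236 0.0956 0.3265]
```

```bash
python3 -m handwheel '[{"xyz":[0,0,0],"delta_rot":[0,0,0],"claw":0.5},{"xyz":[0,0,0],"delta_rot":[0,0,0],"claw":0},{"xyz":[0,0,0],"delta_rot":[0,0,0],"claw":-0.25},{"xyz":[0,0,0],"delta_rot":[0,0,0],"claw":-0.25},{"xyz":[0,0,0],"delta_rot":[0,0,0],"claw":-0.25}]'
python3 -m handwheel '[{"xyz":[0,0,-0.2],"delta_rot":[0,0,0],"claw":-0.25},{"xyz":[0,0,-0.5],"delta_rot":[0,0,0],"claw":-0.25},{"xyz":[0,0,-0.8],"delta_rot":[0,0,0],"claw":-0.25},{"xyz":[0,0,-1],"delta_rot":[0,0,0],"claw":-0.25},{"xyz":[0,0,-1],"delta_rot":[0,0,0],"claw":-0.25}]'
python3 - <<'E'
from h import *
np.set_printoptions(precision=4,suppress=True)
im,d,P,p=cloud("wrist"); print(p["xyz"])
q=P[d>0]; 
h=q[(abs(q[:,0]-.61)<.02)&(abs(q[:,1])<.02)&(q[:,2]>.16)&(q[:,2]<.21)];print("head top",len(h),np.median(h[:,2]) if len(h) else 0)
r=q[(q[:,2]>.13)&(q[:,2]<.18)&(q[:,1]>.05)&(q[:,1]<.11)&(abs(q[:,0]-.625)<.01)];print("rod top",len(r),np.percentile(r[:,2],95) if len(r) else 0)
plan([.4,.2,.25],1.8,0,0)
E
```

```text
t: 17.28
position: [0.6233, 0.0953, 0.3254]
ee_rot: [0.001, 0.698, 0.716, -0.001]
force: [-0.6, -0.0, -0.2]
opening: 0.0412
grip_force: 0.0
t: 17.7
position: [0.6234, 0.0958, 0.4301]
ee_rot: [0.004, 0.698, 0.716, 0.001]
force: [-0.2, 0.3, 1.1]
opening: 0.0592
grip_force: 0.0
[0.6211 0.1796 0.4093]
head top 692 0.18334382266031204
rod top 965 0.1610187143673177
tcp target [0.4   0.2   0.421] xyz [ 1.102 -2.204  0.053] rot [ 0.003  0.002 -0.003] | t 17.75 grip 0.0596 0.0 F [0.3 0.2 0.3]
```

```bash
python3 -m handwheel '[{"xyz":[0.4,0,0],"delta_rot":[0,0,0],"claw":-0.25},{"xyz":[0.8,0,0],"delta_rot":[0,-0.07,0],"claw":-0.25},{"xyz":[1,0,0],"delta_rot":[0,-0.14,0],"claw":-0.25},{"xyz":[1,0,0],"delta_rot":[0,-0.2,0],"claw":-0.25}]' | egrep 'pos'
python3 -m handwheel '[{"xyz":[0.4,0,-0.1],"delta_rot":[0,-0.07,0],"claw":-0.25},{"xyz":[0.8,0,-0.2],"delta_rot":[0,-0.14,0],"claw":-0.25},{"xyz":[1,0,-0.3],"delta_rot":[0,-0.21,0],"claw":-0.25},{"xyz":[1,0,-0.3],"delta_rot":[0,-0.28,0],"claw":-0.25},{"xyz":[1,0,-0.3],"delta_rot":[0,-0.34,0],"claw":-0.25}]'
python3 - <<'E'
from h import *
np.set_printoptions(precision=4,suppress=True)
im,d,P,p=cloud("wrist"); cv2.imwrite("pics/w8.png",im[:,:,::-1]); print(p["xyz"],manip.sense()['joint_pos'].round(3))
q=P[d>0]
m=(abs(q[:,0]-.6285)<.02)&(abs(q[:,1]+.0045)<.018)&(q[:,2]>.055)&(q[:,2]<.15); t=q[m]
for lo in np.arange(.055,.14,.002):
    k=t[(t[:,2]>=lo)&(t[:,2]<lo+.002)]
    if len(k)>3: print(round(lo,3),len(k),"x",k[:,0].min(),k[:,0].max(),"y",k[:,1].min(),k[:,1].max())
E
```

```text
position: [0.6202, 0.1993, 0.4238]
t: 18.5
position: [0.6175, 0.302, 0.4205]
ee_rot: [0.298, 0.633, 0.653, -0.29]
force: [0.4, -0.8, -0.0]
opening: 0.0594
grip_force: 0.0
[0.6161 0.3417 0.3434] [ 0.441  0.635  1.325 -0.772  1.608  0.556]
0.061 9 x 0.6105215456606293 0.6409307643864273 y -0.016463626075101156 0.0098851312048987
0.063 88 x 0.6105601554305031 0.6405834425021832 y -0.022170228592049313 0.013315662746239187
```

View pics/w8.png

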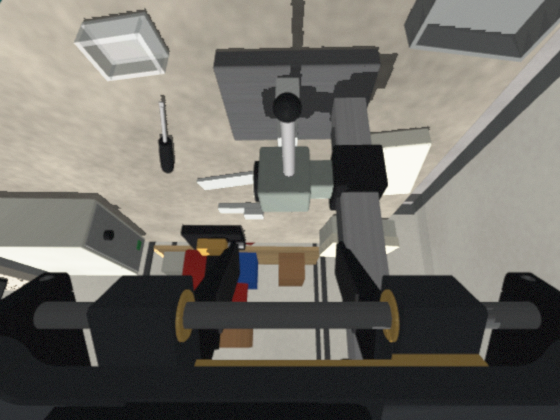

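The view (upside down) shows the ball at (287,107) hiding the foot. I've used my picture allowance, so I lower the camera and measure from depth only.

```bash
python3 -m handwheel '[{"xyz":[0.3,0,-0.35],"delta_rot":[0,0,0],"claw":-0.25},{"xyz":[0.45,0,-0.5],"delta_rot":[0,0,0],"claw":-0.25},{"xyz":[0.7,0,-0.25],"delta_rot":[0,0,0],"claw":-0.25},{"xyz":[0.95,0,0],"delta_rot":[0,0,0],"claw":-0.25},{"xyz":[1,0,0.05],"delta_rot":[0,0,0],"claw":-0.25}]' | egrep 'pos|force'
python3 -m handwheel '[{"xyz":[0.25,0,0.2],"delta_rot":[0,0,0],"claw":-0.25},{"xyz":[0.45,0,0.35],"delta_rot":[0,-0.03,0],"claw":-0.25},{"xyz":[0.45,0,0.35],"delta_rot":[0,-0.06,0],"claw":-0.25},{"xyz":[0.45,0,0.35],"delta_rot":[0,-0.06,0],"claw":-0.25}]'| egrep 'pos|force'
cat > m.py <<'E'
from h import *
np.set_printoptions(precision=4,suppress=True)
im,d,P,p=cloud("wrist"); print(p["xyz"],manip.sense()['joint_pos'].round(3))
q=P[d>0]
m=(abs(q[:,0]-.6285)<.02)&(abs(q[:,1]+.0045)<.018)&(q[:,2]>.055)&(q[:,2]<.15); t=q[m]
for lo in np.arange(.055,.14,.002):
    k=t[(t[:,2]>=lo)&(t[:,2]<lo+.002)]
    if len(k)>3: print(round(lo,3),len(k),"x",k[:,0].min(),k[:,0].max(),"y",k[:,1].min(),k[:,1].max())
E
python3 m.py
```

```text
position: [0.6157, 0.3617, 0.3371]
force: [-0.9, -0.0, -1.0]
grip_force: 0.0
position: [0.6166, 0.365, 0.2855]
force: [0.6, 1.0, 0.3]
grip_force: 0.0
[0.6153 0.3977 0.2051] [ 0.524  0.82   1.334 -0.793  1.571  0.747]
0.063 96 x 0.6114289440307361 0.6407380804957101 y -0.021471479281308214 0.013315473538279776
0.065 21 x 0.61858062034822 0.6382763618003449 y -0.00517524133851327 0.006552330033343268
0.067 20 x 0.6185717924088008 0.6383622260061487 y -0.005088352709777755 0.006463011966943155
0.069 40 x 0.6186029343139036 0.6370905911706123 y -0.011380663950496583 0.00577015682384896
0.071 10 x 0.6241852348693687 0.6326027088660995 y -0.003949634262015944 0.00196509371638115
0.073 8 x 0.6242310756096723 0.6325585812254451 y -0.004066343792893057 0.0004383554395541167
0.075 11 x 0.6241763825722415 0.6325646179375245 y -0.002292328964215107 0.0007685445494275966
0.077 9 x 0.6242014472419869 0.632524034241804 y -0.0023089431892982515 0.0009931385504776125
0.079 10 x 0.6241948655993032 0.6326275226377047 y -0.00406647384629466 0.0005982953808555402
0.081 9 x 0.6242228311447063 0.6325835891
[... 581 characters left out ...]
04237014727219934 0.004048985045653153
0.095 14 x 0.6215376071206825 0.6353372669677756 y -0.0041690821194727 0.0034709873711480377
0.097 16 x 0.621537169508319 0.6354121206436476 y -0.0058203414996217395 0.0038130402140421626
0.099 15 x 0.621568318898662 0.6353026121372343 y -0.004209902825901057 0.0038623450386637836
0.101 18 x 0.6215669377852542 0.6353323190938239 y -0.004514195222233619 0.0031293700372380107
0.103 12 x 0.621592817626926 0.635355116920308 y -0.0052678138483853165 0.0036618087421377843
0.105 17 x 0.6215748187890688 0.6352545710629776 y -0.0033928623719558515 0.0039060538388828725
0.107 8 x 0.6282255538801749 0.6352321374394009 y -0.0030879749099568254 0.0029825452784044693
```

```bash
cat > m2.py <<'E'
from h import *
np.set_printoptions(precision=4,suppress=True)
def st(P,d,s,lo):
    q=P[d>0]; q=q[(abs(q[:,0]-.6285)<.0095)&(abs(q[:,1]+.0045)<.013)&(q[:,2]>lo)&(q[:,2]<lo+.075)]
    a=abs(q[:,0]-.6285); z=q[:,2]-lo
    f=q[(a>.0055)&(z<.012)][:,2]; e=q[(a>.0053)&(a<.0075)&(z>.015)][:,2]
    print("foot",np.percentile(f,[2,50,98]),"stem edge low",np.sort(e)[:6])
z=np.load("w6.npz"); st(z["P"],z["d"],1,.1295)
im,d,P,p=cloud("wrist"); st(P,d,1,.0645)
h=P[d>0]; h=h[(abs(h[:,0]-.61)<.02)&(abs(h[:,1]-.0235)<.006)&(h[:,2]>.095)&(h[:,2]<.2)]; print("head side low/high",np.sort(h[:,2])[[0,5,-5,-1]])
E
python3 m2.py
```

```text
foot [0.1313 0.1361 0.1371] stem edge low [0.1551 0.1555 0.1556 0.1557 0.1559 0.1562]
foot [0.0648 0.0687 0.0703] stem edge low [0.0844 0.0844 0.0861 0.0866 0.0876 0.0876]
head side low/high [0.1136 0.1138 0.1837 0.1837]
```

Before and after measurements put the plunger at about 3.5 mm pushed in, with the arm clear of everything. I hand in.

```bash
python3 -c "
from workcell import manip
print(manip.finish_job())"
```

```text
the job is handed in; nothing more can be done
None
```

The bar lies flat on the stand's base, released, about 3 mm off the plunger's axis; the gauge bears on it with the plunger pushed in about 3.5 mm by camera and force estimates, and the job is handed in with no verdict returned.

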